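# Fit the kneading paddle in the dough mixer and hold it home

### The arm

A 6-joint arm with a two-finger parallel gripper is mounted at the origin on the work surface. World frame = base frame: x ahead of the robot, y to its left, z up, the work surface at z = 0. Lengths are in m, angles in rad, forces in N, time in s.
With the tool pointing down it reaches from about 0.35 to 0.85 m from the base axis. Payload 8.1 kg.
Tool frame: the origin (TCP) lies between the finger pads; the fingertips stand 11 mm ahead of it and the grasp point (between the pads) lies 8 mm behind it (tips_ahead is the z of the fingertips in the tool frame, in m); z points along the fingers, y is the line along which they close (so a half turn about z gives the same grasp; the last joint's range is limited). The gripper opens to 93 mm and grips with 3 to 60 N. Pads are 15 mm wide; open, the fingers measure 128 mm over their backs; the gripper's body (75 mm by 188 mm) begins 65 mm behind the grasp point.
Start: joints at [-1.396, 0.13, 1.488, -0, 1.523, -0.085], TCP at [0.154, -0.58, 0.23] pointing down, gripper open.
Joint ranges: [-2.96, 2.96], [-0.89, 2.26], [0.02, 2.5], [-1.34, 4.48], [0, 2.73], [-2.66, 2.66]. Speed limits (rad/s): [2.39, 2.39, 2.79, 3.14, 3.14, 3.14].

### API

Orientations are given as a rotation vector (axis times angle).
In Python, from plant import read_state, read_camera, close_job, tips_ahead gives the robot as it stands. The module is installed in compiled form; this text tells all that it offers.
- The arm moves only by the tool move_arm, never from a script. Its argument "plan" is a list of rows, each a list of 7 numbers: the turn, a rotation vector about the tool's x, y, z in units of 6 degrees (1.0 is 6 degrees), then the shift along the tool's x, y, z in units of 25 mm (1.0 is 25 mm), then the finger opening in mm, from 0 to 93. A call has exactly 10 rows; each row shifts and turns the commanded pose from where the row before left it, along the tool's axes as they then stand; what a row does not reach is not made up. A row lasts 1/10 s, in which the tool goes at most 50 mm and 8.59 degrees, less where a joint would pass 70% of its speed; a pose out of reach is approached as far as the arm can. A call is refused whole if a number of a shift passes 1 or a number of a turn 1, either way. A call with a gripper value outside its range is refused whole. The fingers move at their own pace and stop on an object; "force" is the grip in N (left out, the last holds). Time passes only in rows, so rows that do not move let the fingers close, or fill a call up. It gives the time, the measured TCP pose, the force, the opening and the grip force at its end, in the units of the state.
- read_state(): the state, without advancing time (a new reading comes with each control period).
- read_camera(name): name is "scene" or "top"; returns a dict with "frame" (480x640x3 uint8, red, green, blue), "z_map" (480x640 float32, m along the optical axis (not along the pixel's ray), 0 where there is no reading), "fx", "fy", "cx", "cy" (pixels), "rvec" (rotation vector, rad) and "tvec" (3), from world to camera coordinates, as OpenCV has them. Camera axes: x right, y down, z forward; pixel columns grow to the right and rows downward; lengths in m; the calibration is good to about 2 mm. A picture is of the moment at which its call begins.
- close_job(): hands the job in; it is judged then, once.
The state is a dict: "t": time; "q": joint angles; "dq": joint speeds; "joint_torque": joint torques, N m; "tool_pos": TCP position; "orientation": TCP orientation; "force": force on the tool from outside, world axes, zero at the start; "wrist_torque": the same for the moment, N m; "opening": finger opening in m; "gripper_force": force on a finger pad.
Only numpy, scipy, OpenCV 4.12 (cv2) and the standard library are available. Lean on these libraries where they do the work, as an engineer would, in place of code of your own. Each camera call takes 0.05 s, during which the arm holds its last target. There are 200 camera calls.

### The job

Get the dough mixer ready: take its lid by the tab, tip it up about its far edge and lift it off, and lay it flat on the table, tab up, clear of the mixer. Then set the kneading paddle on the splined spindle in the bowl, turn it until the splines mesh, slide it home and push it fully down against the sprung collar; finish while still gripping the paddle and pressing it down. Leave the jar, the spatula and the box cutter where they are.

Things in the scene. Friction and masses are not known exactly. Their poses are not given: they have to be found in the camera images.
- mixer: Low white mixer fixed on the table, left half of the work area, turned up to 0.3 rad: base 230 x 200 mm, 72 mm high, with a fixed round steel bowl (floor 81 mm, rim 140 mm above the table; at the rim outer radius 88, inner 84 mm; inside it narrows to 66 mm). Origin: centre of its underside, on the axis of bowl and spindle; z up.
- bowl_rim (a point): Centre of the bowl's mouth, at rim height (140 mm above the table).
- lid: Loose white lid on the bowl's rim, 0.18 kg: disc 184 mm wide, 6 mm thick; under it a loose-fitting plug 156 mm wide, 6 mm deep, on which it rests when laid on the table. Upright tab 32 mm long (lid x), 10 mm thick (y), 34 mm tall, centred 68 mm out in the lid's -x, on the robot's side of the bowl within 0.8 rad. Origin: centre of the plug's underside (disc top 12 mm up, tab top 46 mm); z up.
- lid_tab (a point): Middle of the lid's tab, 23 mm above the disc's top; axes as the lid's (pinch the tab along y). The table right of the paddle (x 0.35 to 0.60, y -0.28 to -0.50) is always free for laying the lid down.
- lid_far_edge (a point): Point on the lid's edge opposite the tab, 92 mm from the centre, on the disc's underside: it rests on the rim, and the lid is tipped up about it.
- spindle_top (a point): Top centre of the steel spindle in the middle of the bowl, under the lid, 124 mm above the table. The spindle is a cross of two 30 x 7 mm bars along this point's x and y (four splines: repeats every quarter turn), their tops roof-shaped ridges 3.5 mm high; z up. It may stand at any angle and is held stiffly (slips at 0.2 N m).
- collar (a joint): Travel of the black sprung collar, a disc 52 mm wide round the spindle's foot, its free top 100 mm above the table and 24 mm below the spindle's top: 0 free, 0.010 m pressed down to its stop. The spring pushes back with 4 N at first, 12 N at the stop, and lifts the paddle again unless it is held down.
- paddle: Metal paddle, 0.25 kg, upright on the table right of the mixer. Square hub 46 mm wide, 48 mm high; cross socket in its underside (two slots 10 x 33 mm along x and y, 40 mm deep); two blades to 63 mm out along +-x, 38 mm high; on top a grip 26 x 26 mm, from 48 to 108 mm up, square with the slots. Origin: centre of the hub's underside; z up. Fully home: origin 34 mm below the spindle's top.
- paddle_grip (a point): Middle of the upper part of the paddle's grip, 88 mm above its underside; axes as the paddle's.
- jar: Bystander: jar 68 mm across, 110 mm high, standing farther out. Origin: centre of its underside.
- spatula: Bystander: spatula lying farther out. Leave alone.
- cutter: Bystander: closed black box cutter, 95 x 26 x 16 mm, lying beyond the mixer. Origin: centre of its underside.
There are look-alikes about, which are no part of the job. Several things look just like the paddle: the one meant starts farthest to the robot's right.

How it is judged:
By the outcome, as a careful person would: the job done as asked, in the order asked, and still so for the second after the job is handed in, while the arm keeps its last pose, push and grip.
It also fails if it takes over 54 s, if anything falls off the work surface, if the arm or the gripper's body presses on something with over 40 N, if the wrist force passes 120 N, or if a joint passes its speed limit or range.

## Working session

There is one attempt and no reset: what is moved stays moved. The work goes in short steps, Python scripts to look and compute and a tool call to move; the robot and the scene stay as the last step left them, time stands still between calls to the robot, and variables do not carry over. Pictures are saved under pics/ and viewed, at most 10 in all, crops included, and the job is handed in when it is done.

Besides the shell and the picture viewer there is one more tool, called in YAML: its name, and indented under it one key for each argument. move_arm: Moves the arm, as the interface text tells. Its arguments: {"type":"object","properties":{"plan":{"type":"array","items":{"type":"array","items":{"type":"number"}}},"force":{"type":"number"}},"required":["plan"]}

```bash
mkdir -p pics; cat > h.py <<'E'
import numpy as np, cv2
from scipy.spatial.transform import Rotation as R
from plant import read_state, read_camera, close_job, tips_ahead
def cam(n):
    c=read_camera(n); Rm=cv2.Rodrigues(np.array(c['rvec'],float))[0]; t=np.array(c['tvec'],float).ravel()
    z=c['z_map'].astype(float); v,u=np.mgrid[:480,:640]
    P=np.stack([(u-c['cx'])/c['fx']*z,(v-c['cy'])/c['fy']*z,z],-1)
    W=(P-t)@Rm; W[z==0]=np.nan
    c['W']=W; c['R']=Rm; c['t']=t
    return c
def save(c,name,box=None,s=1):
    f=c['frame'][:,:,::-1]
    if box: x0,y0,x1,y1=box; f=f[y0:y1,x0:x1]
    cv2.imwrite('pics/'+name,cv2.resize(f,None,fx=s,fy=s,interpolation=cv2.INTER_CUBIC))
E
python3 - <<'E'
from h import *
a=cam('scene');b=cam('top')
save(a,'s0.png');save(b,'t0.png')
for c in(a,b): print(-c['R'].T@c['t'],c['R'][2],c['fx'])
print(read_state(),tips_ahead)
np.savez('c0.npz',a=a['W'],b=b['W'],fa=a['frame'],fb=b['frame'])
E
```

```text
[ 1.29039995 -0.12649648  0.74282966] [-0.73880845  0.07391278 -0.66984997] 453.16925160519855
[ 0.34716891 -0.04012301  1.3391522 ] [ 0.20008167 -0.0100614  -0.97972756] 618.6007827651152
{'t': 0.1, 'q': array([-1.39639583e+00,  1.31062372e-01,  1.48918669e+00,  2.93685087e-05,
        1.52300995e+00, -8.53990003e-02]), 'dq': array([-0.00032928, -0.00166047, -0.00104261,  0.00100014,  0.00016187,
        0.00028812]), 'joint_torque': array([ 5.19648747e-04, -5.61341214e+01, -4.93095446e+01,  7.71464291e-02,
        2.91238603e-02, -2.20662145e-05]), 'tool_pos': array([ 0.15407686, -0.57935786,  0.22869729]), 'orientation': array([-3.11347269e+00, -4.06727357e-01,  7.03729464e-05]), 'force': array([ 0.17206774, -0.12169624, -0.42378632]), 'wrist_torque': array([ 0.00056053, -0.01559929, -0.01203032]), 'gripper_force': 0.0, 'opening': 0.09284001757993637} 0.011
```

View pics/s0.png

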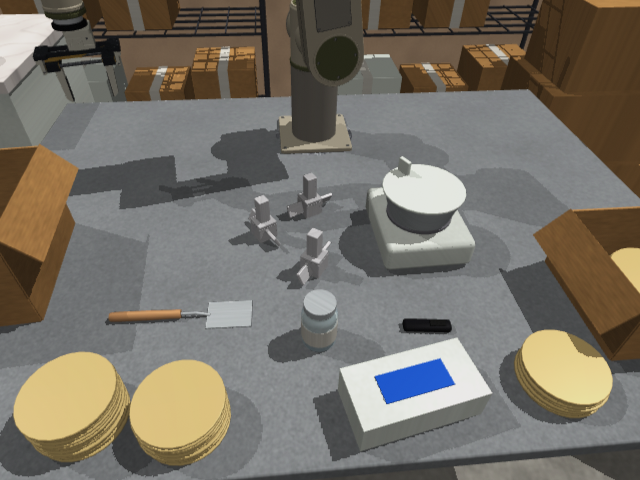

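View pics/t0.png

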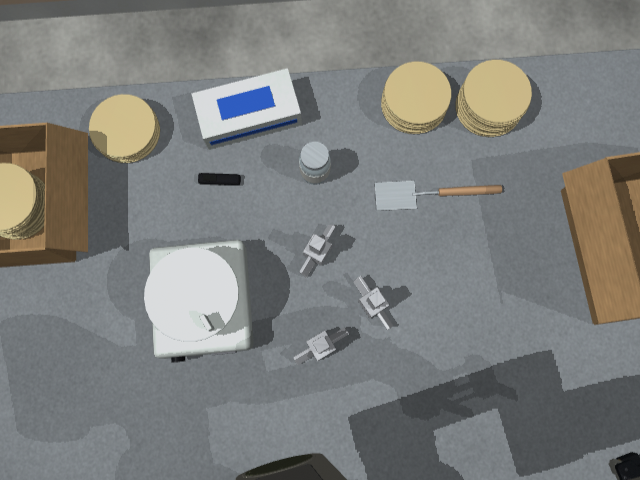

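The top view shows three paddle look-alikes at (318,244), (375,300) and (321,346). The one farthest to the robot's right (−y, image right) is at (375,300). The lid is at (192,294) with its tab at (207,321).

```bash
python3 - <<'E'
from h import *
d=np.load('c0.npz')
import itertools
v,u=np.mgrid[:480,:640]
for k in'ab':
    W=d[k];z=W[...,2];x=W[...,0];y=W[...,1]
    reg=(x>.25)&(x<.75)&(y>-.4)&(y<.4)
    # lid top
    m=reg&(abs(z-.152)<.006)&(y>.05);p=W[m][:,:2].astype(np.float32)
    if len(p): print(k,'lid',len(p),cv2.minEnclosingCircle(p),np.median(W[m][:,2]))
    m=reg&(z>.178)&(z<.2)&(y>0);p=W[m]
    if len(p):print('tab',len(p),p.mean(0),cv2.minAreaRect(p[:,:2].astype(np.float32)),p[:,2].max())
    m=(reg&(abs(z-.108)<.006)&(y<.1)).astype(np.uint8)
    n,l,s,_=cv2.connectedComponentsWithStats(m)
    for i in range(1,n):
        if s[i,4]>15:
            p=W[l==i];print('grip',s[i],p.mean(0),cv2.minAreaRect(p[:,:2].astype(np.float32)))
            c=p.mean(0)
            mb=reg&(np.hypot(x-c[0],y-c[1])<.07)&(z>.03)&(z<.045)
            q=W[mb][:,:2]-c[:2]; q=q[np.hypot(*q.T)>.035]
            w=np.exp(2j*np.arctan2(q[:,1],q[:,0])).mean();print('  blade ang',np.angle(w)/2,len(q),abs(w))
f=d['fb'][:,:,::-1]
c=[cv2.resize(f[260:340,335:415],(400,400),interpolation=2),cv2.resize(f[285:345,165:225],(400,400),interpolation=2)]
cv2.imwrite('pics/crop.png',np.hstack(c))
E
```

```text
a lid 3030 ((0.5010778307914734, 0.198810875415802), 0.09421800822019577) 0.14799810301472718
tab 47 [0.44283166 0.167539   0.18112908] ((0.4415469169616699, 0.16771036386489868), (0.031669918447732925, 0.010652542114257812), 26.832014083862305) 0.1836554792086081
grip [303 172  14  11  94] [ 0.38991548 -0.04499118  0.10883434] ((0.38833150267601013, -0.04434508830308914), (0.027498038485646248, 0.02700641006231308), 24.31258773803711)
  blade ang -1.2092088766296525 87 0.9929857707077961
grip [254 195  15  11 117] [ 0.47092898 -0.16195818  0.10873782] ((0.4689929187297821, -0.16160829365253448), (0.028226472437381744, 0.026344846934080124), 30.646533966064453)
  blade ang 0.430679499360045 66 0.9937893383992882
grip [307 228  16  12 137] [ 0.59389516 -0.0524489   0.10882821] ((0.5914558172225952, -0.05210389941930771), (0.025731420144438744, 0.03019292652606964), 56.41061019897461)
  blade ang -0.6943446819815692 92 0.9933734061256342
b lid 3760 ((0.5000826120376587, 0.19843502342700958), 0.09183191508054733) 0.14763767416367937
tab 78 [0.44086622 0.16673957 0.18062307] ((0.44098594
[... 383 characters left out ...]
.5902038216590881, -0.05309918895363808), (0.025545597076416016, 0.02674378827214241), 54.60068130493164)
  blade ang -0.690542664957442 121 0.9909910023679324
grip [368 291  18  17 173] [ 0.46642835 -0.16232592  0.10781539] ((0.46672090888023376, -0.16244468092918396), (0.0258628036826849, 0.02566933073103428), 29.32569694519043)
  blade ang 0.4186728411772702 122 0.9918730154554791
grip [313 336  17  18 170] [ 0.38589454 -0.04512186  0.10806296] ((0.3858656585216522, -0.04507395625114441), (0.025657854974269867, 0.02565751224756241), 25.73573112487793)
  blade ang -1.2065953247684138 128 0.9913016189154832<stdin>:21: RuntimeWarning: Mean of empty slice.
  ret = ret.dtype.type(ret / rcount)
```

View pics/crop.png

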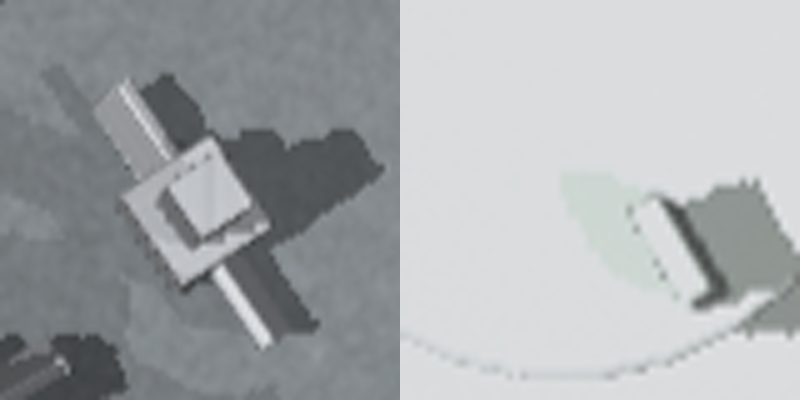

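The crop confirms the paddle: square hub with two blades, yaw about 0.5, grip at (0.467,−0.162). The tab lies at (0.441,0.167) and the lid yaw is about 0.49. I'll write a move helper next.

```bash
cat >> h.py <<'E'
from scipy.linalg import logm,expm
def T(p,r): M=np.eye(4);M[:3,:3]=r.as_matrix();M[:3,3]=p;return M
def now(): s=read_state(); return T(s['tool_pos'],R.from_rotvec(s['orientation']))
def down(yaw): # tool x at yaw, z down
    return R.from_euler('z',yaw)*R.from_euler('x',np.pi)
def row(A,B,n):
    S=expm(np.real(logm(np.linalg.inv(A)@B))/n)
    return np.round(np.r_[np.degrees(R.from_matrix(S[:3,:3]).as_rotvec())/6,S[:3,3]/.025],3)
def app(A,rows):
    for r in rows: A=A@T(np.array(r[3:6])*.025,R.from_rotvec(np.radians(np.array(r[:3])*6)))
    return A
np.set_printoptions(suppress=True,precision=4)
E
python3 - <<'E'
from h import *
A=now();B=T([.42,-.24,.25],down(.49));C=T([.441,.167,.25],down(.49))
print(row(A,B,15),row(B,C,17))
E
```

```text
[-0.001 -0.    -0.147  0.989 -0.591 -0.056] [-0.     0.    -0.     0.494 -0.822 -0.   ]
```

move_arm:
  plan:
    - [0,0,-0.15,0.99,-0.59,-0.05,40]
    - [0,0,-0.15,0.99,-0.59,-0.05,40]
    - [0,0,-0.15,0.99,-0.59,-0.05,40]
    - [0,0,-0.15,0.99,-0.59,-0.05,40]
    - [0,0,-0.15,0.99,-0.59,-0.05,40]
    - [0,0,-0.15,0.99,-0.59,-0.05,40]
    - [0,0,-0.15,0.99,-0.59,-0.05,40]
    - [0,0,-0.15,0.99,-0.59,-0.05,40]
    - [0,0,-0.15,0.99,-0.59,-0.05,40]
    - [0,0,-0.15,0.99,-0.59,-0.05,40]
  force: 50

```text
t: 1.1
tool_pos: [0.3406, -0.359, 0.2418]
orientation: [-3.073, -0.651, 0.0]
force: [0.4, -0.6, -0.2]
opening: 0.0399
gripper_force: 0.0
```

move_arm:
  plan:
    - [0,0,-0.15,0.99,-0.59,-0.05,40]
    - [0,0,-0.15,0.99,-0.59,-0.05,40]
    - [0,0,-0.15,0.99,-0.59,-0.05,40]
    - [0,0,-0.15,0.99,-0.59,-0.05,40]
    - [0,0,-0.15,0.99,-0.59,-0.05,40]
    - [0,0,0,0.49,-0.82,0,40]
    - [0,0,0,0.49,-0.82,0,40]
    - [0,0,0,0.49,-0.82,0,40]
    - [0,0,0,0.49,-0.82,0,40]
    - [0,0,0,0.49,-0.82,0,40]

```text
t: 2.1
tool_pos: [0.4246, -0.1198, 0.248]
orientation: [-3.045, -0.77, 0.001]
force: [0.3, 0.3, 0.5]
opening: 0.0404
gripper_force: 0.0
```

move_arm:
  plan:
    - [0,0,0,0.49,-0.82,0,40]
    - [0,0,0,0.49,-0.82,0,40]
    - [0,0,0,0.49,-0.82,0,40]
    - [0,0,0,0.49,-0.82,0,40]
    - [0,0,0,0.49,-0.82,0,40]
    - [0,0,0,0.49,-0.82,0,40]
    - [0,0,0,0.49,-0.82,0,40]
    - [0,0,0,0.49,-0.82,0,40]
    - [0,0,0,0.49,-0.82,0,40]
    - [0,0,0,0.49,-0.82,0,40]

```text
t: 3.1
tool_pos: [0.4348, 0.1187, 0.248]
orientation: [-3.046, -0.77, 0.001]
force: [0.7, -0.1, 0.2]
opening: 0.04
gripper_force: 0.0
```

```bash
python3 - <<'E'
from h import *
A=now();s=read_state();print(s['t'],s['q'],s['tool_pos'],A[:3,:3],s['force'])
B=T([.441,.167,.19],down(.49))
print(row(A,B,4),row(B,T([.441,.167,.162],down(.49)),4))
E
```

```text
3.1 [ 0.1526 -0.2906  1.8536 -0.      1.5793  1.2279] [0.4348 0.1187 0.248 ] [[ 0.8797  0.4755 -0.0007]
 [ 0.4755 -0.8797 -0.0001]
 [-0.0007 -0.0002 -1.    ]] [ 0.6529 -0.0938  0.241 ]
[-0.001  0.002  0.013  0.283 -0.396  0.58 ] [-0.    0.   -0.   -0.    0.    0.28]
```

move_arm:
  plan:
    - [0,0,0,0.28,-0.4,0.58,40]
    - [0,0,0,0.28,-0.4,0.58,40]
    - [0,0,0,0.28,-0.4,0.58,40]
    - [0,0,0,0.28,-0.4,0.58,40]
    - [0,0,0,0,0,0,40]
    - [0,0,0,0,0,0.28,40]
    - [0,0,0,0,0,0.28,40]
    - [0,0,0,0,0,0.28,40]
    - [0,0,0,0,0,0.28,40]
    - [0,0,0,0,0,0,40]

```text
t: 4.1
tool_pos: [0.4402, 0.1657, 0.1612]
orientation: [3.046, 0.77, -0.003]
force: [-0.3, 0.6, 0.4]
opening: 0.0397
gripper_force: 0.0
```

```bash
python3 - <<'E'
from h import *
A=now();s=read_state();print(s['t'],s['tool_pos'],s['force'])
c=cam('scene');d=cam('top');f=c['frame'][:,:,::-1];g=d['frame'][:,:,::-1]
cv2.imwrite('pics/p1.png',np.hstack([cv2.resize(f[130:210,360:480],(600,400)),cv2.resize(g[290:340,185:210],(200,400))]))
E
```

```text
4.1 [0.4402 0.1657 0.1612] [-0.304   0.5812  0.4254]
```

View pics/p1.png

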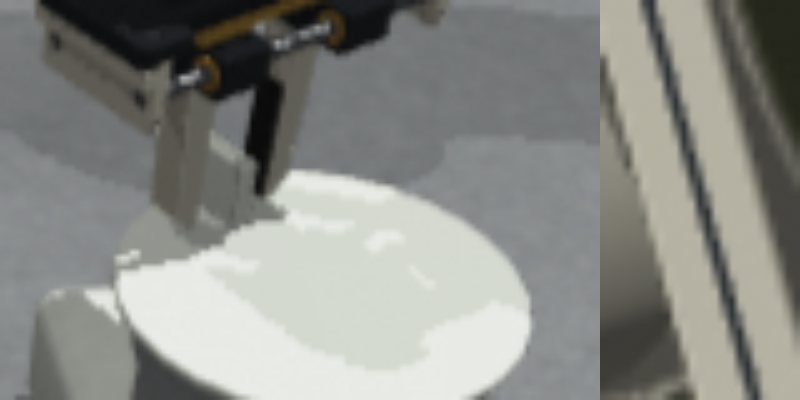

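The crop shows the tab standing between the open fingers, at (230,180). I'll close the gripper.

move_arm:
  plan:
    - [0,0,0,0,0,0,25]
    - [0,0,0,0,0,0,14]
    - [0,0,0,0,0,0,5]
    - [0,0,0,0,0,0,5]
    - [0,0,0,0,0,0,5]
    - [0,0,0,0,0,0,5]
    - [0,0,0,0,0,0,5]
    - [0,0,0,0,0,0,5]
    - [0,0,0,0,0,0,5]
    - [0,0,0,0,0,0,5]
  force: 55

```text
t: 5.2
tool_pos: [0.4409, 0.1662, 0.1625]
orientation: [-3.046, -0.77, -0.0]
force: [-0.2, -0.2, 2.1]
opening: 0.0097
gripper_force: 55.0
```

```bash
python3 - <<'E'
from h import *
A=now();s=read_state();print(s['t'],s['tool_pos'],s['force'],s['wrist_torque'])
tab=np.array([.4405,.167]);lx=np.array([np.cos(.49),np.sin(.49)])
e=np.r_[tab+.160*lx,.140];print('edge',e)
ax=R.from_euler('z',.49).apply([0,1,0])
def rot(th):
    r=R.from_rotvec(ax*th); M=np.eye(4);M[:3,:3]=r.as_matrix();M[:3,3]=e-r.apply(e);return M
B=rot(np.radians(32))@A;print(row(A,B,20),B[:3,3])
E
```

```text
5.2 [0.4409 0.1662 0.1625] [-0.2055 -0.2445  2.0538] [ 0.0744  0.0231 -0.0617]
edge [0.5817 0.2423 0.14  ]
[ 0.001 -0.267 -0.     0.028  0.    -0.178] [0.4729 0.1833 0.2439]
```

move_arm:
  plan:
    - [0,-0.267,0,0.028,0,-0.178,5]
    - [0,-0.267,0,0.028,0,-0.178,5]
    - [0,-0.267,0,0.028,0,-0.178,5]
    - [0,-0.267,0,0.028,0,-0.178,5]
    - [0,-0.267,0,0.028,0,-0.178,5]
    - [0,-0.267,0,0.028,0,-0.178,5]
    - [0,-0.267,0,0.028,0,-0.178,5]
    - [0,-0.267,0,0.028,0,-0.178,5]
    - [0,-0.267,0,0.028,0,-0.178,5]
    - [0,-0.267,0,0.028,0,-0.178,5]

```text
t: 6.2
tool_pos: [0.4516, 0.172, 0.2051]
orientation: [2.951, 0.746, -0.419]
force: [0.2, 0.2, -1.1]
opening: 0.0096
gripper_force: 55.0
```

```bash
python3 - <<'E'
from h import *
A=now();s=read_state();print(s['t'],s['tool_pos'],s['force'],s['wrist_torque'],A[:3,2])
c=cam('scene')
save(c,'p2.png',(350,130,500,270),4)
W=c['W'];m=(W[...,2]>.12)&(abs(W[...,0]-.5)<.12)&(abs(W[...,1]-.2)<.1)
v,u=np.nonzero(m); 
for p in [(410,195),(420,200),(430,205),(450,195)]: print(p,W[p[1],p[0]])
E
```

```text
6.2 [0.4516 0.172  0.2051] [ 0.2189  0.1987 -1.0867] [ 0.0163 -0.1792 -0.0495] [-0.2446 -0.1321 -0.9606]
(410, 195) [0.5525 0.1525 0.166 ]
(420, 200) [0.5659 0.171  0.1619]
(430, 205) [0.5753 0.191  0.1548]
(450, 195) [0.5468 0.2428 0.1562]
```

View pics/p2.png

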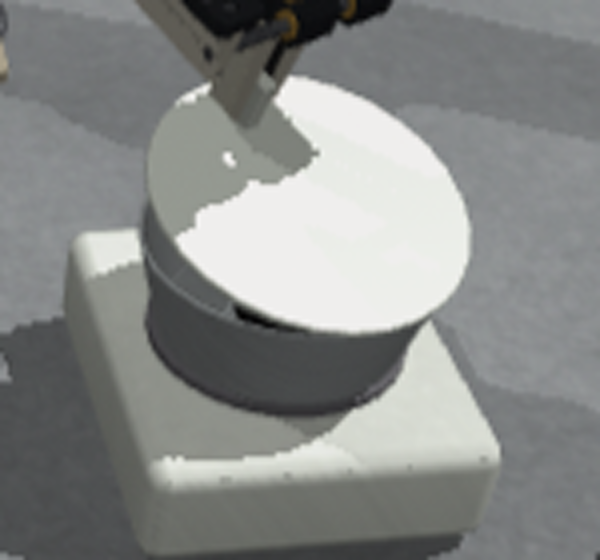

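Picture: the lid is tipped about 16°, its far edge still on the rim at about (400,330), and the tab is held at (245,120). I'll continue tipping.

move_arm:
  plan:
    - [0,-0.267,0,0.028,0,-0.178,5]
    - [0,-0.267,0,0.028,0,-0.178,5]
    - [0,-0.267,0,0.028,0,-0.178,5]
    - [0,-0.267,0,0.028,0,-0.178,5]
    - [0,-0.267,0,0.028,0,-0.178,5]
    - [0,-0.267,0,0.028,0,-0.178,5]
    - [0,-0.267,0,0.028,0,-0.178,5]
    - [0,-0.267,0,0.028,0,-0.178,5]
    - [0,-0.267,0,0.028,0,-0.178,5]
    - [0,-0.267,0,0.028,0,-0.178,5]

```text
t: 7.25
tool_pos: [0.4728, 0.1835, 0.2429]
orientation: [2.807, 0.71, -0.808]
force: [-0.3, 0.1, -2.1]
opening: 0.0098
gripper_force: 55.0
```

```bash
python3 - <<'E'
from h import *
A=now();s=read_state();print(s['t'],s['q'],s['tool_pos'],s['force'],s['wrist_torque'],A[:3,2])
B=A.copy();B[2,3]+=.08
C=T(B[:3,3]+[-.03,-.09,-.02],down(.49))
print(row(A,B,6),row(B,C,7))
E
```

```text
7.25 [ 0.3317  0.423   1.22   -0.0977  2.0512  1.3863] [0.4728 0.1835 0.2429] [-0.3027  0.0541 -2.1137] [ 0.1706 -0.3002  0.0393] [-0.4678 -0.2526 -0.8469]
[ 0.     0.     0.    -0.284 -0.    -0.452] [ 0.002  0.765  0.007 -0.343  0.372  0.236]
```

move_arm:
  plan:
    - [0,0,0,-0.28,0,-0.45,5]
    - [0,0,0,-0.28,0,-0.45,5]
    - [0,0,0,-0.28,0,-0.45,5]
    - [0,0,0,-0.28,0,-0.45,5]
    - [0,0,0,-0.28,0,-0.45,5]
    - [0,0,0,-0.28,0,-0.45,5]
    - [0,0.76,0,-0.34,0.37,0.24,5]
    - [0,0.76,0,-0.34,0.37,0.24,5]
    - [0,0.76,0,-0.34,0.37,0.24,5]
    - [0,0.76,0,-0.34,0.37,0.24,5]

```text
t: 8.25
tool_pos: [0.4547, 0.1312, 0.3168]
orientation: [2.969, 0.751, -0.353]
force: [-1.0, -0.4, -0.5]
opening: 0.0098
gripper_force: 55.0
```

move_arm:
  plan:
    - [0,0.76,0,-0.34,0.37,0.24,5]
    - [0,0.76,0,-0.34,0.37,0.24,5]
    - [0,0.76,0,-0.34,0.37,0.24,5]
    - [0,0,0,0,0,0,5]
    - [0,0,0,0,0,0,5]
    - [0,0,0,0,0,0,5]
    - [0,0,0,0,0,0,5]
    - [0,0,0,0,0,0,5]
    - [0,0,0,0,0,0,5]
    - [0,0,0,0,0,0,5]

```text
t: 9.25
tool_pos: [0.4434, 0.0941, 0.302]
orientation: [3.045, 0.771, -0.004]
force: [-0.9, 0.4, -1.4]
opening: 0.0095
gripper_force: 55.0
```

```bash
python3 - <<'E'
from h import *
A=now();s=read_state();print(s['t'],s['q'],s['tool_pos'],s['force'],s['wrist_torque'],A[:3,2])
c=cam('scene');save(c,'p3.png',(300,60,500,260),3)
W=c['W'];np.save('w3.npy',W)
B=T([.415,-.422,.26],down(.49));print(row(A,B,25))
# fit lid plane
f=c['frame'].astype(int);m=(W[...,2]>.2)&(f.min(-1)>195)&(W[...,0]>A[0,3]-.04)&(W[...,0]<A[0,3]+.2)
P=W[m];cen=P.mean(0);n=np.linalg.svd(P-cen,full_matrices=False)[2][2];print(len(P),cen,n)
E
```

```text
9.25 [ 0.0967 -0.2898  1.7557 -0.0008  1.6783  1.1716] [0.4434 0.0941 0.302 ] [-0.8996  0.4083 -1.3544] [-0.0279  0.0886  0.0003] [-0.0025 -0.0011 -1.    ]
[-0.     0.001  0.002 -0.431  0.706  0.068]
2876 [0.5179 0.1321 0.287 ] [-0.0044 -0.0028 -1.    ]
```

View pics/p3.png

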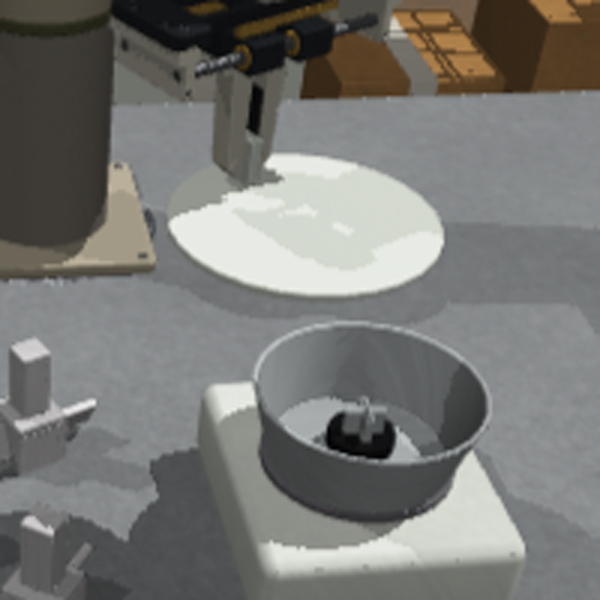

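The lid is level and held (disc centre at about (305,225)), and the bowl is open with the spindle visible at (362,420). I'll carry the lid right.

move_arm:
  plan:
    - [0,0,0,-0.43,0.71,0.06,5]
    - [0,0,0,-0.43,0.71,0.06,5]
    - [0,0,0,-0.43,0.71,0.06,5]
    - [0,0,0,-0.43,0.71,0.06,5]
    - [0,0,0,-0.43,0.71,0.06,5]
    - [0,0,0,-0.43,0.71,0.06,5]
    - [0,0,0,-0.43,0.71,0.06,5]
    - [0,0,0,-0.43,0.71,0.06,5]
    - [0,0,0,-0.43,0.71,0.06,5]
    - [0,0,0,-0.43,0.71,0.06,5]

```text
t: 10.3
tool_pos: [0.4329, -0.1142, 0.2874]
orientation: [3.045, 0.77, -0.003]
force: [-0.9, -0.1, -1.8]
opening: 0.0097
gripper_force: 55.0
```

move_arm:
  plan:
    - [0,0,0,-0.43,0.71,0.06,5]
    - [0,0,0,-0.43,0.71,0.06,5]
    - [0,0,0,-0.43,0.71,0.06,5]
    - [0,0,0,-0.43,0.71,0.06,5]
    - [0,0,0,-0.43,0.71,0.06,5]
    - [0,0,0,-0.43,0.71,0.06,5]
    - [0,0,0,-0.43,0.71,0.06,5]
    - [0,0,0,-0.43,0.71,0.06,5]
    - [0,0,0,-0.43,0.71,0.06,5]
    - [0,0,0,-0.43,0.71,0.06,5]

```text
t: 11.3
tool_pos: [0.4228, -0.3215, 0.2725]
orientation: [3.045, 0.77, -0.003]
force: [0.3, 0.7, -1.6]
opening: 0.0094
gripper_force: 55.0
```

move_arm:
  plan:
    - [0,0,0,-0.43,0.71,0.06,5]
    - [0,0,0,-0.43,0.71,0.06,5]
    - [0,0,0,-0.43,0.71,0.06,5]
    - [0,0,0,-0.43,0.71,0.06,5]
    - [0,0,0,-0.43,0.71,0.06,5]
    - [0,0,0,0,0,0.8,5]
    - [0,0,0,0,0,0.8,5]
    - [0,0,0,0,0,0.8,5]
    - [0,0,0,0,0,0.8,5]
    - [0,0,0,0,0,0.8,5]

```text
t: 12.3
tool_pos: [0.4175, -0.4244, 0.1643]
orientation: [3.045, 0.77, -0.003]
force: [0.5, 0.6, -0.4]
opening: 0.0096
gripper_force: 55.0
```

```bash
python3 - <<'E'
from h import *
A=now();s=read_state();print(s['t'],s['q'],s['tool_pos'],s['force'],s['wrist_torque'],A[:3,2])
c=cam('scene');W=c['W']
B=T([.415,-.422,.026],down(.49));print(row(A,B,1))
f=c['frame'].astype(int);m=(W[...,2]>.05)&(f.min(-1)>195)&(W[...,0]>A[0,3]-.04)&(W[...,0]<A[0,3]+.2)&(W[...,1]<-.25)
P=W[m];cen=P.mean(0);n=np.linalg.svd(P-cen,full_matrices=False)[2][2];print(len(P),cen,n)
E
```

```text
12.3 [-0.8784  0.1571  1.5792 -0.0022  1.4059  0.1974] [ 0.4175 -0.4244  0.1643] [ 0.543   0.6265 -0.4499] [-0.0501  0.104   0.0628] [-0.0021 -0.0009 -1.    ]
[-0.002  0.021  0.051 -0.03  -0.131  5.53 ]
2988 [ 0.4901 -0.3854  0.1498] [-0.0035 -0.0023 -1.    ]
```

move_arm:
  plan:
    - [0,0,0,0,0,0.9,5]
    - [0,0,0,0,0,0.9,5]
    - [0,0,0,0,0,0.9,5]
    - [0,0,0,0,0,0.9,5]
    - [0,0,0,0,0,0.9,5]
    - [0,0,0,0,0,0.5,5]
    - [0,0,0,0,0,0.2,5]
    - [0,0,0,0,0,0.15,5]
    - [0,0,0,0,0,0.1,5]
    - [0,0,0,0,0,0.03,5]

```text
t: 13.35
tool_pos: [0.4177, -0.425, 0.029]
orientation: [3.044, 0.77, -0.002]
force: [0.6, 0.9, -0.4]
opening: 0.0096
gripper_force: 55.0
```

move_arm:
  plan:
    - [0,0,0,0,0,0.05,5]
    - [0,0,0,0,0,0.05,5]
    - [0,0,0,0,0,0.03,5]
    - [0,0,0,0,0,0.02,5]
    - [0,0,0,0,0,0,14]
    - [0,0,0,0,0,0,20]
    - [0,0,0,0,0,0,28]
    - [0,0,0,0,0,0,40]
    - [0,0,0,0,0,-0.2,40]
    - [0,0,0,0,0,-0.8,40]

```text
t: 14.35
tool_pos: [0.4159, -0.4228, 0.0473]
orientation: [-3.042, -0.769, 0.007]
force: [0.0, -0.3, 0.0]
opening: 0.0394
gripper_force: 0.0
```

```bash
python3 - <<'E'
from h import *
A=now();s=read_state();print(s['t'],s['q'],s['tool_pos'],s['force'],s['opening'])
for n in ('scene','top'):
    c=cam(n);W=c['W']
    f=c['frame'].astype(int);m=(W[...,2]>.006)&(W[...,2]<.02)&(f.min(-1)>150)&(W[...,0]>.3)&(W[...,0]<.6)&(W[...,1]<-.28)&(W[...,1]>-.52)
    P=W[m];cen=P.mean(0);k=np.linalg.svd(P-cen,full_matrices=False)[2][2];print(len(P),cen,k)
    # spindle region
    m=(np.hypot(W[...,0]-.5,W[...,1]-.198)<.03)&(W[...,2]>.112)
    print(n,m.sum(),W[m].mean(0) if m.any() else'')
    if n=='top':
        v,u=np.nonzero(m);print(u.min(),u.max(),v.min(),v.max())
        g=c['frame'][:,:,::-1]
        cv2.imwrite('pics/p4.png',np.hstack([cv2.resize(g[260:330,155:225],(560,560),interpolation=2)]))
    np.savez('sp_'+n,W=W,f=c['frame'])
E
```

```text
14.35 [-0.8788  0.2752  1.6697 -0.0022  1.2021  0.1974] [ 0.4159 -0.4228  0.0473] [ 0.0284 -0.3129  0.0177] 0.03941155379997216
2987 [ 0.4879 -0.3867  0.0145] [0.0016 0.0007 1.    ]
scene 104 [0.5046 0.1983 0.1201]
4387 [ 0.4894 -0.3828  0.0123] [ 0.0021  0.0009 -1.    ]
top 119 [0.5014 0.1977 0.1215]
186 201 287 302
```

View pics/p4.png

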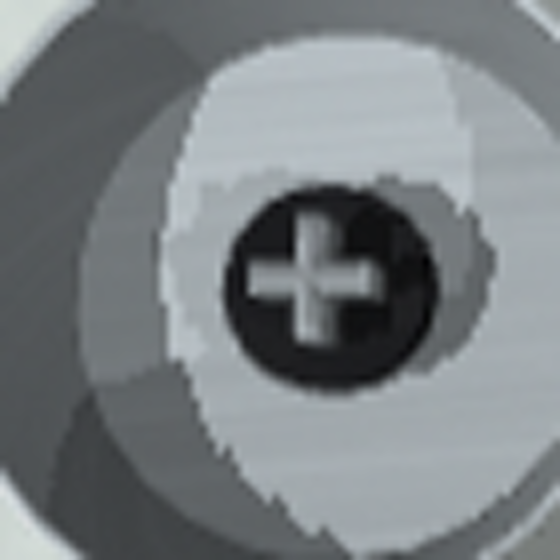

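The picture shows the lid off and the cross spindle in the bowl at crop (314,278), roughly aligned with the image axes; the lid lies flat on the table (top at z 12 mm). I'll fit the cross and locate the paddle finely.

```bash
cat > fit.py <<'E'
from h import *
from scipy.optimize import differential_evolution as DE
def plane(c_R,c_t,fx,fy,cx,cy,u,v,z):
    d=np.stack([(u-cx)/fx,(v-cy)/fy,np.ones_like(u,float)],-1)@c_R; o=-c_R.T@c_t
    return o+d*((z-o[2])/d[...,2])[...,None]
sig=lambda a:1/(1+np.exp(-a/.0008))
def box(q,a,b): return sig(a-abs(q[...,0]))*sig(b-abs(q[...,1]))
E
python3 - <<'E'
from fit import *
for n in('top','scene'):
    c=cam(n);v,u=np.mgrid[:480,:640]
    P=plane(c['R'],c['t'],c['fx'],c['fy'],c['cx'],c['cy'],u,v,.122)[...,:2]
    z=c['W'][...,2]
    m=np.hypot(P[...,0]-.501,P[...,1]-.198)<.022
    g=c['frame'].astype(float).mean(-1)[m]; occ=(z[m]>.117).astype(float); p=P[m]
    for nm,I in(('gray',g),('occ',occ)):
        def cost(a):
            d=p-a[:2];co,s=np.cos(a[2]),np.sin(a[2]);q=np.stack([co*d[:,0]+s*d[:,1],-s*d[:,0]+co*d[:,1]],-1)
            M=np.maximum(box(q,.015,.0035),box(q,.0035,.015)); return -np.corrcoef(M,I)[0,1]
        r=DE(cost,[(.49,.512),(.188,.208),(-.785,.785)],seed=0,tol=1e-6);print(n,nm,len(p),r.x,r.fun)
    # paddle: grip top square at z=.108
    P=plane(c['R'],c['t'],c['fx'],c['fy'],c['cx'],c['cy'],u,v,.108)[...,:2]
    m=np.hypot(P[...,0]-.467,P[...,1]+.162)<.03
    p=P[m];I=(z[m]>.104).astype(float)
    def cost(a):
        d=p-a[:2];co,s=np.cos(a[2]),np.sin(a[2]);q=np.stack([co*d[:,0]+s*d[:,1],-s*d[:,0]+co*d[:,1]],-1)
        return -np.corrcoef(box(q,.013,.013),I)[0,1]
    r=DE(cost,[(.455,.48),(-.175,-.15),(0,1)],seed=0,tol=1e-6);print(n,'grip',r.x,r.fun)
    # bowl rim centre
    W=c['W'];m=(z>.136)&(z<.145)&(abs(np.hypot(W[...,0]-.5,W[...,1]-.198)-.086)<.008);q=W[m]
    A=np.c_[2*q[:,:2],np.ones(len(q))];s=np.linalg.lstsq(A,(q[:,:2]**2).sum(1),rcond=None)[0];print('rim',len(q),s[:2],np.sqrt(s[2]+s[0]**2+s[1]**2))
E
```

```text
top gray 391 [ 0.5012  0.1985 -0.0663] -0.9383243965233112
top occ 391 [ 0.5013  0.1983 -0.0625] -0.9202423962666867
top grip [ 0.4669 -0.1625  0.5056] -0.9466545169892638
rim 655 [0.5013 0.1985] 0.08473770570144751
scene gray 181 [ 0.5012  0.1996 -0.0983] -0.6511023734121455
scene occ 181 [ 0.5019  0.1987 -0.0707] -0.7681687141179626
scene grip [ 0.4681 -0.1622  0.4722] -0.8783315821824098
rim 558 [0.5026 0.1989] 0.08498657783706395
```

```bash
python3 - <<'E'
from h import *
A=now();B=A.copy();B[2,3]=.197;C=T([.467,-.1625,.197],down(.503));D=T([.467,-.1625,.082],down(.503))
print(row(A,B,6),row(B,C,12),row(C,D,6))
E
```

```text
[ 0.    -0.    -0.    -0.002  0.002 -0.98 ] [ 0.001  0.001 -0.006  0.563 -0.69  -0.001] [ 0.     0.    -0.     0.    -0.     0.767]
```

move_arm:
  plan:
    - [0,0,0,0,0,-0.98,60]
    - [0,0,0,0,0,-0.98,60]
    - [0,0,0,0,0,-0.98,60]
    - [0,0,0,0,0,-0.98,60]
    - [0,0,0,0,0,-0.98,60]
    - [0,0,0,0,0,-0.98,60]
    - [0,0,0,0.56,-0.69,0,60]
    - [0,0,0,0.56,-0.69,0,60]
    - [0,0,0,0.56,-0.69,0,60]
    - [0,0,0,0.56,-0.69,0,60]

```text
t: 15.55
tool_pos: [0.4338, -0.336, 0.1952]
orientation: [-3.045, -0.77, 0.004]
force: [0.2, 0.6, -0.5]
opening: 0.0601
gripper_force: 0.0
```

move_arm:
  plan:
    - [0,0,0,0.56,-0.69,0,60]
    - [0,0,0,0.56,-0.69,0,60]
    - [0,0,0,0.56,-0.69,0,60]
    - [0,0,0,0.56,-0.69,0,60]
    - [0,0,0,0.56,-0.69,0,60]
    - [0,0,0,0.56,-0.69,0,60]
    - [0,0,0,0.56,-0.69,0,60]
    - [0,0,0,0.56,-0.69,0,60]
    - [0,0,0,0,0,0,60]
    - [0,0,0,0,0,0,60]

```text
t: 16.55
tool_pos: [0.4668, -0.1622, 0.1954]
orientation: [3.045, 0.772, -0.005]
force: [-0.7, -1.9, 0.2]
opening: 0.06
gripper_force: 0.0
```

```bash
python3 - <<'E'
from h import *
A=now();s=read_state();print(s['t'],s['tool_pos'],A[:3,:2].T)
D=T([.467,-.1625,.082],down(.503))
print(row(A,D,6))
E
```

```text
16.55 [ 0.4668 -0.1622  0.1954] [[ 0.8792  0.4765 -0.0029]
 [ 0.4765 -0.8792 -0.0005]]
[-0.001  0.005 -0.01   0.002  0.003  0.756]
```

move_arm:
  plan:
    - [0,0.03,-0.06,0,0,0.76,60]
    - [0,0,0,0,0,0.76,60]
    - [0,0,0,0,0,0.76,60]
    - [0,0,0,0,0,0.76,60]
    - [0,0,0,0,0,0.76,60]
    - [0,0,0,0,0,0.76,60]
    - [0,0,0,0,0,0,40]
    - [0,0,0,0,0,0,32]
    - [0,0,0,0,0,0,26]
    - [0,0,0,0,0,0,20]
  force: 30

```text
t: 17.55
tool_pos: [0.4679, -0.163, 0.0834]
orientation: [3.042, 0.779, 0.004]
force: [-0.5, -0.6, 0.8]
opening: 0.0329
gripper_force: 0.0
```

move_arm:
  plan:
    - [0,0,0,0,0,0,15]
    - [0,0,0,0,0,0,15]
    - [0,0,0,0,0,0,15]
    - [0,0,0,0,0,0,15]
    - [0,0,0,0,0,-0.2,15]
    - [0,0,0,0,0,-0.8,15]
    - [0,0,0,0,0,-0.8,15]
    - [0,0,0,0,0,-0.8,15]
    - [0,0,0,0,0,-0.8,15]
    - [0,0,0,0,0,-0.8,15]
  force: 60

```text
t: 18.55
tool_pos: [0.4663, -0.162, 0.1874]
orientation: [-3.042, -0.78, 0.0]
force: [0.2, -0.8, -2.8]
opening: 0.0255
gripper_force: 59.9
```

```bash
python3 - <<'E'
from h import *
A=now();s=read_state();print(s['t'],s['tool_pos'],s['force'],s['opening'],s['gripper_force'],A[:3,:2].T)
B=A.copy();B[2,3]=.262
D=T([.5013,.1985,.262],down(-.065))
print(row(A,B,3),row(B,D,22))
E
```

```text
18.55 [ 0.4663 -0.162   0.1874] [ 0.1652 -0.8029 -2.8352] 0.02549852281397088 59.94930982589722 [[ 0.8767  0.4811  0.0002]
 [ 0.4811 -0.8767 -0.0014]]
[-0.     0.     0.     0.    -0.001 -0.995] [-0.001  0.     0.246  0.215 -0.632  0.   ]
```

move_arm:
  plan:
    - [0,0,0,0,0,-0.99,15]
    - [0,0,0,0,0,-0.99,15]
    - [0,0,0,0,0,-0.99,15]
    - [0,0,0.246,0.215,-0.632,0,15]
    - [0,0,0.246,0.215,-0.632,0,15]
    - [0,0,0.246,0.215,-0.632,0,15]
    - [0,0,0.246,0.215,-0.632,0,15]
    - [0,0,0.246,0.215,-0.632,0,15]
    - [0,0,0.246,0.215,-0.632,0,15]
    - [0,0,0.246,0.215,-0.632,0,15]

```text
t: 19.55
tool_pos: [0.4549, -0.0454, 0.2609]
orientation: [-3.1, -0.501, 0.001]
force: [-0.5, -0.3, -2.9]
opening: 0.0259
gripper_force: 59.9
```

move_arm:
  plan:
    - [0,0,0.246,0.215,-0.632,0,15]
    - [0,0,0.246,0.215,-0.632,0,15]
    - [0,0,0.246,0.215,-0.632,0,15]
    - [0,0,0.246,0.215,-0.632,0,15]
    - [0,0,0.246,0.215,-0.632,0,15]
    - [0,0,0.246,0.215,-0.632,0,15]
    - [0,0,0.246,0.215,-0.632,0,15]
    - [0,0,0.246,0.215,-0.632,0,15]
    - [0,0,0.246,0.215,-0.632,0,15]
    - [0,0,0.246,0.215,-0.632,0,15]

```text
t: 20.55
tool_pos: [0.4754, 0.1196, 0.2609]
orientation: [-3.14, -0.099, 0.001]
force: [-0.6, 0.0, -3.5]
opening: 0.0258
gripper_force: 59.9
```

move_arm:
  plan:
    - [0,0,0.246,0.215,-0.632,0,15]
    - [0,0,0.246,0.215,-0.632,0,15]
    - [0,0,0.246,0.215,-0.632,0,15]
    - [0,0,0.246,0.215,-0.632,0,15]
    - [0,0,0.246,0.215,-0.632,0,15]
    - [0,0,0,0,0,0,15]
    - [0,0,0,0,0,0,15]
    - [0,0,0,0,0,0,15]
    - [0,0,0,0,0,0,15]
    - [0,0,0,0,0,0,15]

```text
t: 21.55
tool_pos: [0.5018, 0.1976, 0.2617]
orientation: [-3.139, 0.103, -0.002]
force: [0.4, -0.5, -2.9]
opening: 0.026
gripper_force: 59.9
```

```bash
python3 - <<'E'
from h import *
A=now();s=read_state();print(s['t'],s['q'],s['tool_pos'],s['force'],s['wrist_torque'],s['opening'],s['gripper_force'],A[:3,:2].T)
D=T([.5013,.1985,.262],down(-.065));print(row(A,D,1))
for n in('scene','top'):
    c=cam(n);save(c,'p5%s.png'%n,(340,60,500,220),4) if n=='scene' else 0
    W=c['W'];z=W[...,2]
    m=(np.hypot(W[...,0]-.5,W[...,1]-.2)<.075)&(np.hypot(W[...,0]-.5,W[...,1]-.2)>.036)&(z>.16)&(z<.235)
    p=W[m];q=p[:,:2]-[.5013,.1985];print(n,len(p),np.percentile(z[m],[2,50,98]) if len(p) else'')
E
```

```text
21.55 [ 0.28   -0.0468  1.6122  0.0002  1.575   1.9164] [0.5018 0.1976 0.2617] [ 0.4376 -0.4769 -2.8974] [0.0075 0.0061 0.0035] 0.02596100149348404 59.949588775634766 [[ 0.9979 -0.0655  0.001 ]
 [-0.0655 -0.9979 -0.0005]]
[-0.005 -0.009 -0.005 -0.021 -0.033 -0.012]
scene 88 [0.1918 0.2118 0.2181]
top 3 [0.2147 0.216  0.2167]
```

View pics/p5scene.png

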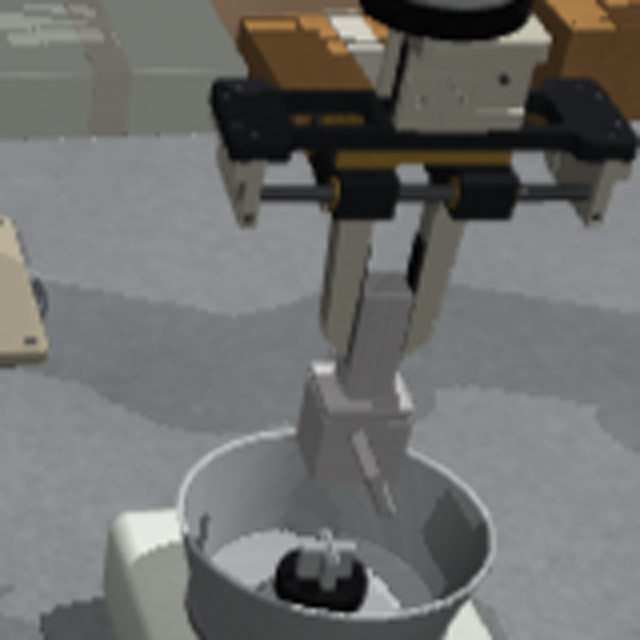

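The picture shows the paddle held upright at (375,430), square to and centred above the cross spindle at (325,555). I'll lower it slowly.

move_arm:
  plan:
    - [0,-0.01,0,-0.02,-0.03,0.45,15]
    - [0,0,0,0,0,0.45,15]
    - [0,0,0,0,0,0.45,15]
    - [0,0,0,0,0,0.45,15]
    - [0,0,0,0,0,0.1,15]
    - [0,0,0,0,0,0.1,15]
    - [0,0,0,0,0,0.1,15]
    - [0,0,0,0,0,0.1,15]
    - [0,0,0,0,0,0.05,15]
    - [0,0,0,0,0,0,15]

```text
t: 22.65
tool_pos: [0.5015, 0.199, 0.2054]
orientation: [-3.139, 0.102, 0.0]
force: [0.1, -0.3, -3.0]
opening: 0.0256
gripper_force: 59.9
```

```bash
python3 - <<'E'
from h import *
A=now();s=read_state();print(s['t'],s['tool_pos'],s['force'],s['wrist_torque'],s['opening'],A[:3,:2].T)
E
```

```text
22.65 [0.5015 0.199  0.2054] [ 0.099  -0.3121 -3.0274] [-0.0044 -0.0561 -0.0157] 0.025635997695458775 [[ 0.9979 -0.065  -0.    ]
 [-0.065  -0.9979 -0.0006]]
```

move_arm:
  plan:
    - [0,0,0,0,0,0.06,15]
    - [0,0,0,0,0,0.06,15]
    - [0,0,0,0,0,0.06,15]
    - [0,0,0,0,0,0.06,15]
    - [0,0,0,0,0,0.06,15]
    - [0,0,0,0,0,0.06,15]
    - [0,0,0,0,0,0.06,15]
    - [0,0,0,0,0,0.06,15]
    - [0,0,0,0,0,0,15]
    - [0,0,0,0,0,0,15]

```text
t: 23.65
tool_pos: [0.5014, 0.199, 0.1934]
orientation: [-3.139, 0.102, 0.0]
force: [0.5, -0.0, -3.4]
opening: 0.0258
gripper_force: 59.9
```

```bash
python3 - <<'E'
from h import *
A=now();s=read_state();print(s['t'],s['tool_pos'],s['force'],s['wrist_torque'],s['opening'],A[:3,:2].T)
E
```

```text
23.65 [0.5014 0.199  0.1934] [ 0.467  -0.0371 -3.4364] [ 0.0078 -0.0114  0.0213] 0.025771595309751268 [[ 0.9979 -0.065  -0.0002]
 [-0.065  -0.9979 -0.0006]]
```

No contact 13 mm past the spindle top, so the splines have meshed. I'll continue onto the collar.

move_arm:
  plan:
    - [0,0,0,0,0,0.08,15]
    - [0,0,0,0,0,0.08,15]
    - [0,0,0,0,0,0.08,15]
    - [0,0,0,0,0,0.08,15]
    - [0,0,0,0,0,0.08,15]
    - [0,0,0,0,0,0.08,15]
    - [0,0,0,0,0,0.08,15]
    - [0,0,0,0,0,0.08,15]
    - [0,0,0,0,0,0,15]
    - [0,0,0,0,0,0,15]

```text
t: 24.65
tool_pos: [0.5015, 0.199, 0.1778]
orientation: [-3.139, 0.102, -0.0]
force: [-3.1, -0.8, 4.7]
opening: 0.0257
gripper_force: 60.0
```

move_arm:
  plan:
    - [0,0,0,0,0,0.05,15]
    - [0,0,0,0,0,0.05,15]
    - [0,0,0,0,0,0.05,15]
    - [0,0,0,0,0,0.05,15]
    - [0,0,0,0,0,0.02,15]
    - [0,0,0,0,0,0,15]
    - [0,0,0,0,0,0,15]
    - [0,0,0,0,0,0,15]
    - [0,0,0,0,0,0,15]
    - [0,0,0,0,0,0,15]

```text
t: 25.65
tool_pos: [0.5016, 0.199, 0.1731]
orientation: [-3.139, 0.102, -0.001]
force: [-6.3, -2.1, 10.0]
opening: 0.0258
gripper_force: 60.0
```

move_arm:
  plan:
    - [0,0,0,-0.02,0,0.03,15]
    - [0,0,0,0,0,0.03,15]
    - [0,0,0,0,0,0.03,15]
    - [0,0,0,0,0,0.02,15]
    - [0,0,0,0,0,0,15]
    - [0,0,0,0,0,0,15]
    - [0,0,0,0,0,0,15]
    - [0,0,0,0,0,0,15]
    - [0,0,0,0,0,0,15]
    - [0,0,0,0,0,0,15]

```text
t: 26.65
tool_pos: [0.5018, 0.1991, 0.173]
orientation: [-3.139, 0.102, -0.004]
force: [-11.4, -4.3, 26.7]
opening: 0.0256
gripper_force: 60.0
```

```bash
python3 - <<'E'
from h import *
A=now();s=read_state();print(s['t'],s['tool_pos'],s['force'],s['wrist_torque'],s['opening'],A[:3,:2].T)
c=cam('scene');save(c,'p6.png');W=c['W'];z=W[...,2]
E
```

```text
26.65 [0.5018 0.1991 0.173 ] [-11.447   -4.285   26.6538] [-1.1389  2.6835 -0.0553] 0.02563199308916411 [[ 0.9979 -0.065   0.0028]
 [-0.065  -0.9979 -0.0011]]
```

View pics/p6.png

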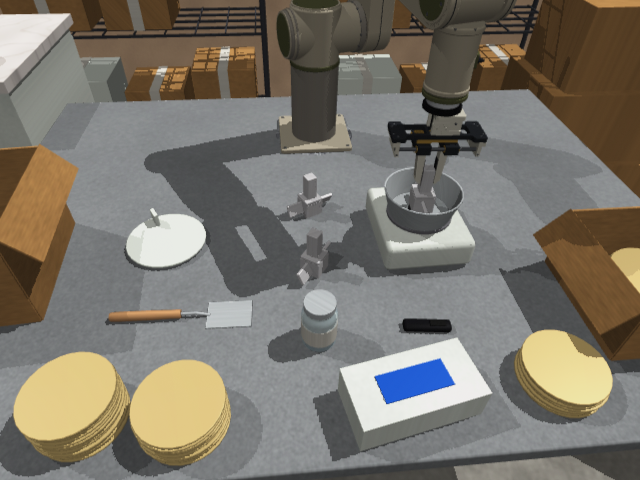

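The picture shows the lid flat, tab up, at (167,240). The paddle is seated in the bowl at (423,200), and the jar, spatula and cutter haven't moved. The tool stopped at z 0.173, the height predicted for fully home, and is pressing at about 29 N. I'll hand it in.

```bash
python3 -c "
from plant import *
print(close_job())"
```

```text
the job is handed in; nothing more can be done
None
```

The job is handed in: the lid lies flat on the table with its tab up, clear of the mixer, and the paddle is meshed on the spindle, still gripped and pressed down on the collar with about 29 N. It took about 27 s; the jar, spatula and box cutter were not touched.

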